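Set the raking lamp to 35 degrees and test that it holds

TASK

Take the small work lamp under the shelf by the grip disc on its top and tip it forwards, towards the robot, until it leans 35 degrees from upright, so that it rakes its light over the lath in front. It springs back a little when let go, so let go and see that it really stays at 35 degrees; then, to test that the hinge holds, press lightly down (about 3 newtons, for half a second) on the top edge of the lamp's housing beside the disc's stalk and take the hand away. In the end the lamp stands at 35 degrees by itself, and the things round about are where they were.

Things in the scene. Friction and masses are not known exactly. Their poses are not given: they have to be found in the camera images.
- lamp_pivot (a point): Middle of the lamp's level hinge axis, 150 mm above the bench. The lamp's steel yoke and the plywood riser shelf over it are fixed. Shelf axes: x away from the robot into the shelf, y along the hinge, z up. Side panels 264 mm apart inside begin 10 mm behind the pivot; board 300 mm wide, 18 mm thick, underside 350 mm up; three things up to 71 mm high stand on it.
- lamp_axes (a point): Lamp head, origin on the pivot; z runs up through the grip disc, x out of its back. Lean = angle of z from vertical, forwards (to the shelf's -x) positive; limits about -23 and +75 degrees, starts between -10 and +4.
- grip_disc (a point): Centre of the black grip disc on the lamp's top, 85 mm from the pivot along the lamp's z: 28 mm across, 14 mm thick, flat faces looking along the hinge axis, so it is pinched across 14 mm and may turn between the fingers. It stands on a stalk 12 x 10 mm; its centre is 40 mm above the housing's top face.
- shelf_edge (a point): Middle of the lower front edge of the shelf's board, 350 mm above the bench, 18 mm nearer the robot than the pivot. It hangs so close over the upright lamp that a hand reaches the disc only leaning some 30 to 45 degrees towards the robot, fingers pointing down and forwards; once the lamp leans out, less will do. Axes as lamp_pivot.
- lamp_housing: The lamp's black housing without disc and stalk; origin and axes as lamp_axes: 150 mm wide (y), x from -23 to +7 mm, z from -45 to +45 mm, fins behind to +20 mm. Its top face, z = +45 mm, is the place to press. At 35 degrees a downward press near the front rim of some 8 N or more begins to slip the hinge.
- lamp_head: The whole moving lamp head (housing, stalk, disc); origin and axes as lamp_axes. It turns on a friction hinge (slips at about 0.45 N m, some 5 to 6 N at the disc) with a rubber bush in series (about 4.5 N m per rad): let go after being moved, it springs back some 4 to 7 degrees towards where it came from, then holds. Mass 0.45 to 0.8 kg.
- lath: Bystander: flat wooden lath 260 x 28 x 5 mm on the bench in front of the lamp, origin under its centre.
- cup: Bystander: open pale cup, 70 mm across, 77 mm high, in front of the shelf's right side panel, origin under its centre.
- tin: Bystander: small tin, 63 mm across, 51 mm high, standing under the shelf behind the lamp, origin under its centre.
- tape: Bystander: roll of masking tape, 104 mm across, 24 mm high, right of the shelf, origin under its centre.
- sander: Bystander: sanding block 64 x 102 x 26 mm, in front of the shelf's left side panel, origin under its centre.
- spray: Bystander: spray can, 66 mm across, 206 mm high, right of the shelf towards the back, origin under its centre.

How it is judged:
By the outcome, as a careful person would: the job done as asked, in the order asked, and still so for the second after the job is handed in, with the robot touching nothing.
It also fails if it takes over 51 s, if anything falls off the work surface, if the arm or the gripper's body presses on something with over 40 N, if the wrist force passes 120 N, or if a joint passes its speed limit or range.

ROBOT

A 6-joint arm with a two-finger parallel gripper is mounted at the origin on a cart in front of the work surface, level with it; the furniture and walls round the work are solid. World frame = base frame: x ahead of the robot, y to its left, z up, the work surface at z = 0. Lengths are in m, angles in rad, forces in N, time in s.
With the tool pointing down it reaches from about 0.325 to 0.775 m from the base axis. Payload 5.5 kg.
Tool frame: the origin (TCP) lies at the very end of the fingers, on their centre line; the grasp point (between the pads) lies 19 mm behind it (env.pinch_z is the distance from the TCP to the grasp point, in m); z points along the fingers, y is the line along which they close (so a half turn about z gives the same grasp; the last joint's range is limited). The gripper opens to 85 mm and grips with 20 to 120 N. Pads are 22 mm wide; open, the fingers measure 114 mm over their backs; the gripper's body (76 mm by 85 mm) begins 54 mm behind the grasp point. The pads swing forward as they close: fully open they stand 13 mm farther back than shut.
Start: joints at [-0.057, 0.091, 1.231, -0, 1.82, -0.057], TCP at [0.6, -0, 0.231] pointing down, gripper open.
Joint ranges: [-2.87, 2.87], [-0.86, 2.18], [0.17, 2.46], [-1.51, 4.65], [0.06, 2.69], [-2.65, 2.65]. Speed limits (rad/s): [2.57, 2.57, 3.01, 3.14, 3.14, 3.14].

INTERFACE

Orientations are given as a unit quaternion [w, x, y, z].
In Python, from station import env, eyes gives the robot as it stands.
- The arm moves only by the shell command python3 -m handwheel 'ROWS' [FORCE]. ROWS is JSON, one flat list of numbers, 5 for each row, row after row: the shift along the tool's x, y, z each as a share of 500 mm, from -1 to 1, then the turn about the tool's z as a share of pi/4 rad, from -1 to 1, then the finger opening in mm, from 0 to 85.4. A call has 1 to 20 rows; each row is the pose to reach, as a shift and turn from the pose commanded when the call began, along the tool's axes at that moment; what a row does not reach only later rows make up. A row lasts 1/8 s, in which the tool goes at most 62.5 mm and 10.7 degrees, less where a joint would pass 70% of its speed; a pose out of reach is approached as far as the arm can. A call with a number of a shift or a turn outside -1 to 1 is refused whole. A call with a gripper value outside its range is refused whole. The fingers move at their own pace and stop on an object; FORCE is the grip in N (left out, the last holds). Time passes only in rows, so rows that repeat a pose let the fingers close. It gives the time, the measured TCP pose, the force, the opening and the grip force at its end, in the units of the state.
- env.get_obs(): the state, without advancing time (a new reading comes with each control period).
- eyes.get_image(name): name is "scene" or "side" or "wrist"; returns a dict with "img" (420x560x3 uint8, red, green, blue), "fx", "fy", "cx", "cy" (pixels), "R" (3x3) and "t" (3): a world point X has camera coordinates R X + t; the wrist camera has in their place "mount" (4x4, takes a point from camera to tool coordinates, whose origin is the TCP and whose axes are the flange's). Camera axes: x right, y down, z forward; pixel columns grow to the right and rows downward; lengths in m; the calibration is good to about 2 mm. A picture is of the moment at which its call begins: read the wrist's pose just before it. There is no depth.
- env.job_done(): hands the job in; it is judged then, once.
The state is a dict: "t": time; "q": joint angles; "joint_velocities": joint speeds; "joint_efforts": joint torques, N m; "ee_pos": TCP position; "tcp_rot": TCP orientation; "contact_force": force on the tool from outside, world axes, zero at the start; "torque": the same for the moment, N m; "width": finger opening in m; "gripper_force": force on a finger pad.
Only numpy, scipy, OpenCV 4.12 (cv2) and the standard library are available. Lean on these libraries where they do the work, as an engineer would, in place of code of your own. Each camera call takes 0.05 s, during which the arm holds its last target. There are 200 camera calls.

## Working session

There is one attempt and no reset: what is moved stays moved. The work goes in short steps, Python scripts to look and compute and a shell command to move; the robot and the scene stay as the last step left them, time stands still between calls to the robot, and variables do not carry over. Pictures are saved under pics/ and viewed, at most 10 in all, crops included, and the job is handed in when it is done.

```bash
ls; mkdir -p pics
python3 - <<'E'
from station import env, eyes
import cv2,json,numpy as np
o=env.get_obs();print(o, env.pinch_z)
for n in("scene","side","wrist"):
    d=eyes.get_image(n);cv2.imwrite(f"pics/{n}0.png",d["img"][:,:,::-1])
    print(n,{k:np.round(np.array(v),4).tolist() for k,v in d.items() if k!="img"})
E
```

```text
pics
{'t': 0.0, 'q': array([-5.66911839e-02,  9.19068400e-02,  1.23190577e+00, -6.52010726e-06,
        1.81983284e+00, -5.67213790e-02]), 'joint_velocities': array([-1.67428090e-04, -6.06061792e-05,  9.44674190e-04, -4.74182701e-04,
       -2.05413914e-04,  7.39221782e-06]), 'joint_efforts': array([ 1.92109423e-03, -4.58737707e+01, -4.18019521e+01,  2.08830479e-04,
        1.19483890e-02, -1.60596358e-05]), 'ee_pos': array([5.99703421e-01, 1.81874452e-05, 2.30110938e-01]), 'tcp_rot': array([-7.63633817e-04,  7.07096299e-01,  7.07116518e-01, -6.85828525e-04]), 'contact_force': array([-0.57415884,  0.4805904 ,  0.28305629]), 'torque': array([-0.02915217, -0.01595876, -0.04650574]), 'gripper_force': 0.0, 'width': 0.08541683915134331} 0.0187
scene {'fx': 437.2747, 'fy': 437.2747, 'cx': 277.5754, 'cy': 212.47, 'R': [[0.4071, -0.913, -0.0243], [-0.5115, -0.2059, -0.8342], [0.7567, 0.3521, -0.5509]], 't': [-0.4434, 0.3773, 0.6904]}
side {'fx': 419.4007, 'fy': 419.4007, 'cx': 281.0364, 'cy': 215.6537, 'R': [[0.435, 0.9001, -0.0253], [0.4227, -0.229, -0.8769], [-0.7951, 0.3707, -0.4801]], 't': [-0.015, -0.0889, 1.4844]}
wrist {'fx': 292.1431, 'fy': 292.1431, 'cx': 278.3014, 'cy': 214.994, 'mount': [[-0.0001, -0.9585, -0.2852, 0.0717], [1.0, 0.0, -0.0005, 0.0015], [0.0005, -0.2852, 0.9585, -0.1422], [0.0, 0.0, 0.0, 1.0]]}
```

View pics/scene0.png

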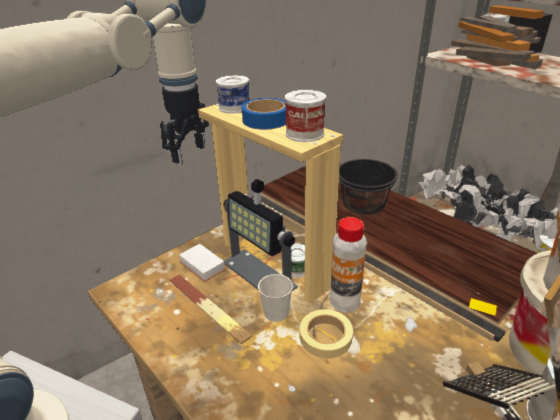

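View pics/side0.png

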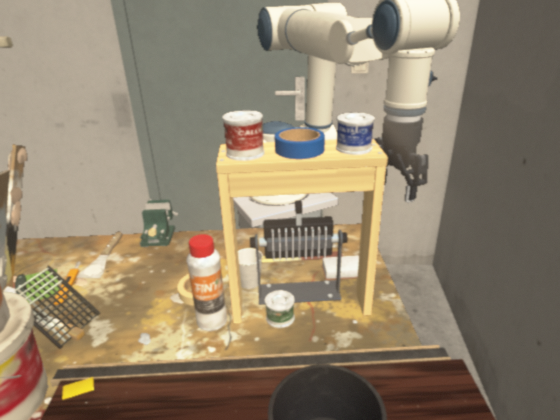

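The scene view shows the disc at about (258,186), the yoke knobs at about (228,204) and (287,238), and the board above. The side view shows the disc at about (298,207), seen from behind. I'll enlarge both to measure.

```bash
python3 - <<'E'
import cv2,numpy as np
a=cv2.imread("pics/scene0.png")[90:310,190:350]; b=cv2.imread("pics/side0.png")[130:330,210:390]
a=cv2.resize(a,None,fx=2.5,fy=2.5,interpolation=cv2.INTER_CUBIC);b=cv2.resize(b,None,fx=2.2,fy=2.2,interpolation=cv2.INTER_CUBIC)
c=np.zeros((600,800,3),np.uint8);c[:a.shape[0],:a.shape[1]]=a;c[:b.shape[0],402:402+b.shape[1]]=b[:, :398]
c=np.clip(c.astype(float)*1.6,0,255).astype(np.uint8)
cv2.imwrite("pics/crop0.png",c)
E
python3 -m handwheel --help 2>&1 | head -20
```

```text
invalid input: not JSON, or not a number
```

View pics/crop0.png

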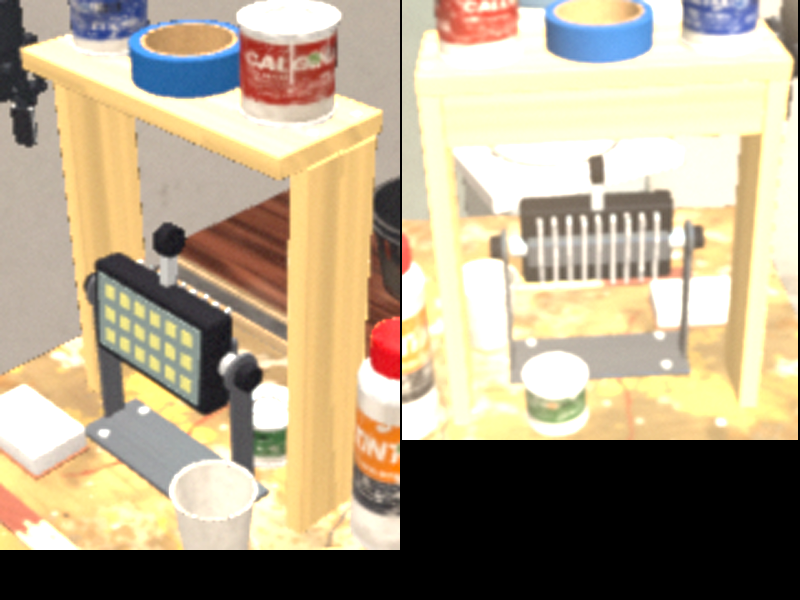

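The crop shows, in full pixels: the disc at scene (257.6,186) and side (298.6,207.3); the knobs at scene (228,204.8) and (289.2,240) and side (341.8,237.3) and (254.5,241.8); the board's lower front corners at scene (200,115) and (302.8,150.8).

```bash
cat > h.py <<'E'
import numpy as np
from station import env, eyes
from scipy.spatial.transform import Rotation as Rn
def tri(d1,p1,d2,p2):
    A=[]
    for d,p in((d1,p1),(d2,p2)):
        P=np.hstack([d["R"],np.array(d["t"])[:,None]])
        u=(p[0]-d["cx"])/d["fx"];v=(p[1]-d["cy"])/d["fy"]
        A+=[u*P[2]-P[0],v*P[2]-P[1]]
    A=np.array(A);x,r,*_=np.linalg.lstsq(A[:,:3],-A[:,3],rcond=None);return x,np.sqrt(r)
def plane(d,p,z):
    R=np.array(d["R"]);o=-R.T@d["t"];r=R.T@[(p[0]-d["cx"])/d["fx"],(p[1]-d["cy"])/d["fy"],1]
    return o+r*(z-o[2])/r[2]
def proj(d,X):
    c=np.array(d["R"])@X+d["t"];return [d["fx"]*c[0]/c[2]+d["cx"],d["fy"]*c[1]/c[2]+d["cy"]]
def T():
    o=env.get_obs();return o,o["ee_pos"],Rn.from_quat(np.roll(o["tcp_rot"],-1)).as_matrix()
E
python3 - <<'E'
from h import *
np.set_printoptions(precision=4,suppress=True)
s=eyes.get_image("scene");d=eyes.get_image("side")
for n,a,b in(("disc",(257.6,186),(298.6,207.3)),("knobL",(228,204.8),(341.8,237.3)),("knobR",(289.2,240),(254.5,241.8))):
    print(n,*tri(s,a,d,b))
L=plane(s,(200,115),.35);R=plane(s,(302.8,150.8),.35);print(L,R,(L+R)/2,np.linalg.norm(L-R),np.degrees(np.arctan2(L[0]-R[0],L[1]-R[1])))
# board top back corners in side
A=plane(d,(219,149),.368);print(A)
E
```

```text
disc [ 0.5469 -0.2018  0.2335] [0.0017]
knobL [ 0.5734 -0.109   0.1491] [0.0006]
knobR [ 0.5032 -0.2885  0.1501] [0.0041]
[ 0.5915 -0.0511  0.35  ] [ 0.5068 -0.3176  0.35  ] [ 0.5491 -0.1843  0.35  ] 0.2796219382543917 17.62334731664519
[ 0.4921 -0.3406  0.368 ]
```

```bash
python3 -m handwheel '[0,-0.1,-0.1,0,85, 0,-0.2,-0.2,0,85, 0,-0.3,-0.3,0,85, 0,-0.3,-0.45,0,85, 0,-0.3,-0.6,0,85, 0,-0.3,-0.6,0,85]'; python3 -c "
from h import *
o,p,R=T();print(np.round(o['q'],3),np.round(p,3));print(np.round(R,3))"
```

```text
t: 1.0
ee_pos: [0.4489, 0.0, 0.5346]
tcp_rot: [0.002, 0.707, 0.707, 0.001]
contact_force: [0.4, -0.1, 0.1]
width: 0.0851
gripper_force: 0.0
[-0.076 -0.009  0.752 -0.     2.394 -0.076] [0.449 0.    0.535]
[[ 0.     1.     0.004]
 [ 1.    -0.    -0.   ]
 [-0.     0.004 -1.   ]]
```

```bash
python3 -m handwheel '[0,0,-0.1,0,85, 0,0,-0.2,0,85, 0,0,-0.3,0,85,0,0,-0.4,0,85,0,0,-0.5,0,85,0,0,-0.5,0,85,0,0,-0.5,0,85]'; python3 -c "
from h import *
o,p,R=T();print(np.round(o['q'],3),np.round(p,3));print(np.round(R,3))"; python3 -m handwheel '[0,0,0,0,85]';python3 -c "
from h import *
o,p,R=T();print(np.round(o['q'],3),np.round(p,3));print(np.round(R,3))"
```

```text
t: 1.88
ee_pos: [0.4136, 0.0, 0.6538]
tcp_rot: [0.016, 0.707, 0.707, 0.015]
contact_force: [-0.8, -0.3, -0.1]
width: 0.0852
gripper_force: 0.0
[-0.084  0.236  0.17   0.003  2.691 -0.08 ] [0.414 0.    0.654]
[[ 0.     0.999  0.044]
 [ 1.     0.    -0.002]
 [-0.002  0.044 -0.999]]
t: 2.0
ee_pos: [0.4142, -0.0001, 0.6533]
tcp_rot: [0.016, 0.707, 0.707, 0.014]
contact_force: [0.6, -0.0, -0.5]
width: 0.0849
gripper_force: 0.0
[-0.084  0.238  0.17   0.003  2.691 -0.08 ] [ 0.414 -0.     0.653]
[[ 0.     0.999  0.043]
 [ 1.     0.    -0.002]
 [-0.002  0.043 -0.999]]
```

```bash
cat > st.py <<'E'
from h import *
o,p,R=T();a=np.array([.94,-.342,0]);b=np.array([.342,.94,0])
print("q",np.round(o['q'],3),"p",np.round(p,4));print(np.round(R,3).tolist(),"tilt",np.round(np.degrees(np.arctan2(R[:,2]@a,-R[2,2])),1),"side",np.round(np.degrees(np.arcsin(R[:,2]@b)),1),"closing vs hinge",np.round(np.degrees(np.arctan2(R[:,1]@a,R[:,1]@b)),1))
E
python3 -m handwheel '[-0.1,0,0.07,-0.2,85, -0.2,0,0.14,-0.4,85, -0.28,0,0.2,-0.6,85, -0.28,0,0.2,-0.778,85,-0.28,0,0.2,-0.778,85]'; python3 st.py
python3 -m handwheel '[0,0,0,-0.22,85, 0,0,0,-0.44,85, 0,0,0,-0.66,85,0,0,0,-0.778,85]'; python3 st.py
```

```text
t: 2.62
ee_pos: [0.4184, -0.1407, 0.553]
tcp_rot: [0.019, 0.463, 0.886, 0.009]
contact_force: [-0.2, 1.0, 0.5]
width: 0.0849
gripper_force: 0.0
q [-0.414 -0.022  0.725  0.023  2.4   -1.005] p [ 0.4184 -0.1407  0.553 ]
[[-0.571, 0.82, 0.041], [0.82, 0.572, -0.001], [-0.025, 0.033, -0.999]] tilt 2.3 side 0.7 closing vs hinge 35.1
t: 3.12
ee_pos: [0.4185, -0.1396, 0.5545]
tcp_rot: [0.022, 0.173, 0.985, 0.003]
contact_force: [1.5, -0.4, 0.2]
width: 0.0854
gripper_force: 0.0
q [-0.411 -0.022  0.721  0.023  2.401 -1.618] p [ 0.4185 -0.1396  0.5545]
[[-0.939, 0.34, 0.045], [0.34, 0.94, -0.003], [-0.043, 0.013, -0.999]] tilt 2.5 side 0.7 closing vs hinge -0.1
```

The tilt persists, so I can build it up by pressing against the joint limits in the right plane.

```bash
python3 -m handwheel '[0.1,0,-0.1,0,85, 0.2,0,-0.2,0,85, 0.3,0,-0.3,0,85,0.35,0,-0.4,0,85,0.4,0,-0.5,0,85,0.4,0,-0.6,0,85,0.4,0,-0.6,0,85]'; python3 st.py
```

```text
t: 4.0
ee_pos: [0.2509, -0.0791, 0.676]
tcp_rot: [0.048, 0.174, 0.984, -0.005]
contact_force: [0.5, 1.3, -1.0]
width: 0.0852
gripper_force: 0.0
q [-0.459 -0.155  0.511  0.041  2.691 -1.642] p [ 0.2509 -0.0791  0.676 ]
[[-0.935, 0.342, 0.093], [0.341, 0.94, -0.026], [-0.096, 0.007, -0.995]] tilt 5.5 side 0.4 closing vs hinge 0.0
```

```bash
python3 -m handwheel '[0.1,0,-0.2,0,85, 0.2,0,-0.4,0,85, 0.2,0,-0.6,0,85,0.2,0,-0.8,0,85,0.2,0,-0.9,0,85,0.2,0,-0.9,0,85,0.2,0,-0.9,0,85]'; python3 st.py
```

```text
t: 4.88
ee_pos: [0.2184, -0.0563, 0.6896]
tcp_rot: [0.077, 0.173, 0.982, -0.013]
contact_force: [0.3, -0.4, 0.2]
width: 0.0851
gripper_force: 0.0
q [-0.424 -0.232  0.526  0.031  2.691 -1.616] p [ 0.2184 -0.0563  0.6896]
[[-0.928, 0.342, 0.147], [0.338, 0.94, -0.052], [-0.156, 0.002, -0.988]] tilt 9.0 side 0.1 closing vs hinge 0.0
```

```bash
python3 -m handwheel '[0,0,-0.4,0,85]'|head -2; python3 st.py|tail -1; python3 -m handwheel '[0,0,-0.4,0,85]'|head -2; python3 st.py|tail -1;python3 -m handwheel '[0.4,0,0,0,85]'|head -2; python3 st.py|tail -1; python3 -m handwheel '[0.4,0,0,0,85]'|head -2; python3 st.py
```

```text
t: 5.0
ee_pos: [0.2206, -0.0551, 0.7045]
[[-0.921, 0.343, 0.185], [0.336, 0.939, -0.069], [-0.197, -0.002, -0.98]] tilt 11.4 side -0.1 closing vs hinge 0.1
t: 5.12
ee_pos: [0.2184, -0.0519, 0.7194]
[[-0.912, 0.344, 0.225], [0.333, 0.939, -0.088], [-0.242, -0.005, -0.97]] tilt 14.0 side -0.3 closing vs hinge 0.1
t: 5.25
ee_pos: [0.1678, -0.0336, 0.7012]
[[-0.913, 0.343, 0.219], [0.332, 0.939, -0.085], [-0.235, -0.005, -0.972]] tilt 13.6 side -0.3 closing vs hinge 0.1
t: 5.38
ee_pos: [0.1098, -0.0073, 0.68]
q [-0.319 -0.514  0.713 -0.043  2.691 -1.577] p [ 0.1098 -0.0073  0.68  ]
[[-0.909, 0.348, 0.23], [0.335, 0.937, -0.096], [-0.249, -0.01, -0.968]] tilt 14.4 side -0.7 closing vs hinge 0.4
```

```bash
python3 -m handwheel '[-0.15,0,-0.4,0,85]'|head -2; python3 st.py|tail -1; python3 -m handwheel '[-0.15,0,-0.4,0,85]'|head -2; python3 -m handwheel '[-0.15,0,-0.4,0,85]'|head -2; python3 st.py|tail -1; python3 -m handwheel '[-0.15,0,-0.4,0,85]'|head -2;  python3 st.py
```

```text
t: 5.5
ee_pos: [0.1165, -0.007, 0.7098]
[[-0.892, 0.35, 0.286], [0.33, 0.937, -0.115], [-0.308, -0.008, -0.951]] tilt 17.9 side -0.6 closing vs hinge 0.5
t: 5.62
ee_pos: [0.1463, -0.01, 0.732]
t: 5.75
ee_pos: [0.1639, -0.0104, 0.7505]
[[-0.874, 0.347, 0.34], [0.317, 0.938, -0.142], [-0.368, -0.017, -0.93]] tilt 21.6 side -1.0 closing vs hinge 0.3
t: 5.88
ee_pos: [0.1724, -0.0075, 0.7678]
q [ 0.268 -0.169  0.207 -0.625  2.691 -1.569] p [ 0.1724 -0.0075  0.7678]
[[-0.858, 0.35, 0.375], [0.312, 0.936, -0.161], [-0.407, -0.022, -0.913]] tilt 24.1 side -1.4 closing vs hinge 0.5
```

```bash
python3 -m handwheel '[0,-0.08,-0.4,0,85]'|head -2; python3 -m handwheel '[0,-0.08,-0.4,0,85]'|head -2; python3 st.py; python3 -m handwheel '[0,-0.08,-0.4,0,85]'|head -2; python3 -m handwheel '[0,-0.08,-0.4,0,85]'|head -2;  python3 st.py
```

```text
t: 6.0
ee_pos: [0.158, -0.0061, 0.7727]
t: 6.12
ee_pos: [0.1416, -0.0076, 0.7751]
q [ 0.721 -0.169  0.176 -1.116  2.691 -1.613] p [ 0.1416 -0.0076  0.7751]
[[-0.849, 0.349, 0.397], [0.305, 0.937, -0.172], [-0.432, -0.025, -0.902]] tilt 25.6 side -1.5 closing vs hinge 0.5
t: 6.25
ee_pos: [0.1287, -0.0106, 0.776]
t: 6.38
ee_pos: [0.1179, -0.02, 0.7767]
q [ 1.095 -0.182  0.17  -1.506  2.691 -1.643] p [ 0.1179 -0.02    0.7767]
[[-0.85, 0.339, 0.404], [0.297, 0.94, -0.165], [-0.436, -0.02, -0.9]] tilt 25.8 side -1.0 closing vs hinge -0.1
```

```bash
python3 -m handwheel '[-0.06,-0.01,0.11,0,85,-0.12,-0.02,0.22,0,85,-0.18,-0.03,0.33,0,85,-0.23,-0.04,0.44,0,85,-0.23,-0.04,0.44,0,85,-0.23,-0.04,0.44,0,85]'|head -2; python3 st.py
```

```text
t: 7.12
ee_pos: [0.1742, -0.0498, 0.7408]
q [-0.269 -0.361  0.491 -0.192  2.562 -1.695] p [ 0.1742 -0.0498  0.7408]
[[-0.859, 0.34, 0.382], [0.276, 0.937, -0.214], [-0.431, -0.078, -0.899]] tilt 25.7 side -4.0 closing vs hinge -0.0
```

```bash
python3 -m handwheel '[-0.05,0,0.1,0,85,-0.11,0,0.2,0,85,-0.11,0,0.2,0,85]'|head -2; python3 st.py
```

```text
t: 7.5
ee_pos: [0.2637, -0.0886, 0.6688]
q [-0.368 -0.446  0.822 -0.088  2.329 -1.682] p [ 0.2637 -0.0886  0.6688]
[[-0.864, 0.341, 0.369], [0.28, 0.937, -0.211], [-0.418, -0.079, -0.905]] tilt 24.8 side -4.1 closing vs hinge 0.0
```

```bash
python3 -m handwheel '[-0.1,0.08,0.06,0,85,-0.2,0.16,0.12,0,85,-0.3,0.24,0.18,0,85,-0.4,0.32,0.23,0,85,-0.5,0.4,0.29,0,85,-0.59,0.47,0.34,0,85]'|head -2; python3 st.py
```

```text
t: 8.25
ee_pos: [0.6212, 0.0074, 0.6333]
q [ 0.094  0.36   0.168 -0.316  2.208 -1.388] p [0.6212 0.0074 0.6333]
[[-0.859, 0.34, 0.382], [0.275, 0.937, -0.215], [-0.431, -0.079, -0.899]] tilt 25.7 side -4.1 closing vs hinge -0.1
```

```bash
python3 -m handwheel '[-0.34,0.14,0.15,0,85]'|head -2; python3 st.py;  python3 -m handwheel '[-0.34,0.14,0.15,0,85]'|head -2; python3 st.py
```

```text
t: 8.38
ee_pos: [0.6739, 0.0072, 0.5962]
q [ 0.085  0.422  0.18  -0.297  2.137 -1.374] p [0.6739 0.0072 0.5962]
[[-0.862, 0.334, 0.381], [0.269, 0.939, -0.215], [-0.43, -0.083, -0.899]] tilt 25.7 side -4.1 closing vs hinge -0.4
t: 8.5
ee_pos: [0.7135, 0.0042, 0.5832]
q [ 0.076  0.463  0.17  -0.284  2.064 -1.362] p [0.7135 0.0042 0.5832]
[[-0.844, 0.335, 0.42], [0.265, 0.94, -0.216], [-0.466, -0.071, -0.882]] tilt 28.0 side -3.4 closing vs hinge -0.4
```

```bash
python3 -m handwheel '[-0.43,0.12,0,0,85]'|head -2; python3 -m handwheel '[-0.43,0.12,0,0,85]'|head -2; python3 st.py;  python3 -m handwheel '[-0.43,0.12,0,0,85]'|head -2; python3 st.py
```

```text
t: 8.62
ee_pos: [0.7418, 0.0002, 0.5756]
t: 8.75
ee_pos: [0.7666, -0.0033, 0.5727]
q [ 0.06   0.503  0.169 -0.266  1.945 -1.357] p [ 0.7666 -0.0033  0.5727]
[[-0.809, 0.326, 0.49], [0.25, 0.944, -0.216], [-0.533, -0.052, -0.845]] tilt 32.3 side -2.0 closing vs hinge -0.9
t: 8.88
ee_pos: [0.7903, -0.0059, 0.5699]
q [ 0.055  0.519  0.169 -0.26   1.887 -1.356] p [ 0.7903 -0.0059  0.5699]
[[-0.789, 0.321, 0.524], [0.242, 0.946, -0.216], [-0.565, -0.043, -0.824]] tilt 34.5 side -1.3 closing vs hinge -1.3
```

```bash
python3 -m handwheel '[-0.43,0.12,0,0,85]'|head -2; python3 -m handwheel '[-0.43,0.12,0,0,85]'|head -2; python3 -m handwheel '[-0.43,0.12,0,0,85]'|head -2; python3 st.py
```

```text
t: 9.0
ee_pos: [0.812, -0.0079, 0.5688]
t: 9.12
ee_pos: [0.8317, -0.0093, 0.5699]
t: 9.25
ee_pos: [0.8493, -0.01, 0.5732]
q [ 0.045  0.554  0.169 -0.245  1.726 -1.352] p [ 0.8493 -0.01    0.5732]
[[-0.719, 0.302, 0.626], [0.216, 0.953, -0.212], [-0.661, -0.018, -0.75]] tilt 41.4 side 0.8 closing vs hinge -2.4
```

```bash
python3 -m handwheel '[0.1,-0.04,-0.06,0,85,0.2,-0.09,-0.12,0,85,0.3,-0.14,-0.18,0,85,0.4,-0.19,-0.24,0,85,0.5,-0.24,-0.3,0,85,0.6,-0.28,-0.36,0,85,0.725,-0.345,-0.436,0,85,0.725,-0.345,-0.436,0,85,0.725,-0.345,-0.436,0,85]'|head -2; python3 st.py; python3 -c "
from h import *
o,p,R=T();d=np.array([.547,-.202,.2335]);print(R.T@(d-.131*R[:,2]-p)/.5)"
```

```text
t: 10.38
ee_pos: [0.3956, -0.0502, 0.5053]
q [-0.064 -0.814  1.557 -0.175  1.683 -1.417] p [ 0.3956 -0.0502  0.5053]
[[-0.712, 0.304, 0.633], [0.216, 0.953, -0.214], [-0.668, -0.015, -0.744]] tilt 41.9 side 0.9 closing vs hinge -2.3
[ 0.08156088 -0.18907127  0.39907174]
```

```bash
python3 -m handwheel '[0.02,-0.05,0.1,0,85,0.04,-0.1,0.2,0,85,0.06,-0.15,0.3,0,85,0.08,-0.19,0.35,0,85,0.08,-0.19,0.35,0,85,0.08,-0.19,0.35,0,85]'|head -2; python3 st.py
python3 - <<'E'
from h import *
import cv2
o,p,R=T();w=eyes.get_image("wrist");s=eyes.get_image("scene")
np.savez("w1.npz",p=p,R=R,**w)
c=np.zeros((420,800,3),np.uint8);c[:,:560]=w["img"][:,:,::-1];c[:400,560:]=cv2.resize(s["img"][100:300,200:320,::-1],None,fx=2,fy=2)
cv2.imwrite("pics/w1.png",c)
M=w["mount"];C=np.linalg.inv(M)
for n,X in(("disc",[.547,-.202,.2335]),("L",[.5734,-.109,.1491]),("R",[.5032,-.2885,.1501])):
    x=C@np.r_[R.T@(np.array(X)-p),1];print(n,w["fx"]*x[0]/x[2]+w["cx"],w["fy"]*x[1]/x[2]+w["cy"])
E
```

```text
t: 11.12
ee_pos: [0.452, -0.169, 0.3465]
q [-0.517 -0.839  1.886  0.128  1.381 -1.765] p [ 0.452  -0.169   0.3465]
[[-0.718, 0.303, 0.627], [0.216, 0.953, -0.213], [-0.662, -0.017, -0.749]] tilt 41.5 side 0.8 closing vs hinge -2.4
disc 277.85924968533544 201.14265845582634
L 361.79221329358205 141.698128414929
R 195.3075951607838 131.82295805805558
```

View pics/w1.png

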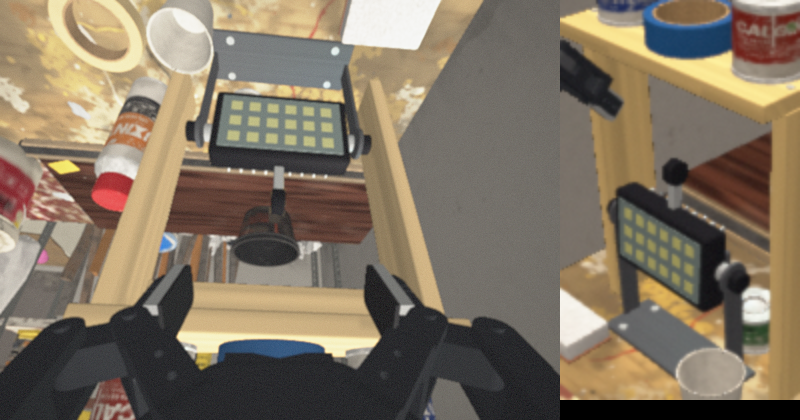

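The wrist view (upside down) has the disc at (279,205) and the knobs at (192,131) and (362,145), within 4 px of the predictions. I'll refine the yaw and the pivot from it.

Run:
```python
from h import *
np.set_printoptions(precision=4,suppress=True)
z=np.load("w1.npz");p,R=z["p"],z["R"]
def ray(px):
    M=z["mount"];c=M[:3,:3]@[(px[0]-z["cx"])/z["fx"],(px[1]-z["cy"])/z["fy"],1]
    return p+R@M[:3,3],R@c
def at(px,h):
    o,r=ray(px);return o+r*(h-o[2])/r[2]
R_,L_=at((192,131),.15),at((362,145),.15)
print(R_,L_,(R_+L_)/2,np.degrees(np.arctan2(*(L_-R_)[:2])),at((279,205),.2335))
# board's lower edge & panels: panel inner edges front, baseplate front edge corners
for px in((218,32),(352,44),(211,163),(348,173)):print(px,at(px,.01),at(px,.195))
a=np.array([.547,-.202,.2335])
print("to grasp",R.T@(a+.0187*R[:,2]-p)/.5)
```

```text
[ 0.5011 -0.2915  0.15  ] [ 0.5779 -0.1092  0.15  ] [ 0.5395 -0.2004  0.15  ] 22.838679261039335 [ 0.5541 -0.203   0.2335]
(218, 32) [ 0.4703 -0.2626  0.01  ] [ 0.3963 -0.1975  0.195 ]
(352, 44) [ 0.5355 -0.1009  0.01  ] [ 0.431  -0.1115  0.195 ]
(211, 163) [ 0.6885 -0.392   0.01  ] [ 0.5123 -0.2663  0.195 ]
(348, 173) [ 0.7959 -0.1344  0.01  ] [ 0.5694 -0.1293  0.195 ]
to grasp [-0.0009 -0.0016  0.3399]
```

```bash
python3 -m handwheel '[0,0,0.08,0.05,60,-0.002,0,0.16,0.1,50,-0.004,-0.002,0.22,0.1,50,-0.004,-0.002,0.28,0.1,50,-0.004,-0.002,0.32,0.1,50,-0.004,-0.002,0.34,0.1,50,-0.004,-0.002,0.34,0.1,50]'; python3 st.py
python3 - <<'E'
from h import *
import cv2
o,p,R=T();w=eyes.get_image("wrist");s=eyes.get_image("scene")
c=np.zeros((420,800,3),np.uint8);c[:,:560]=w["img"][:,:,::-1];c[:400,560:]=cv2.resize(s["img"][100:300,200:320,::-1],None,fx=2,fy=2)
cv2.imwrite("pics/w2.png",c)
E
```

```text
t: 12.1
ee_pos: [0.5595, -0.2063, 0.2189]
tcp_rot: [0.35, 0.176, 0.919, -0.048]
contact_force: [0.5, -1.0, 0.4]
width: 0.0502
gripper_force: 0.0
q [-0.461 -0.558  1.955  0.104  1.029 -1.674] p [ 0.5595 -0.2063  0.2189]
[[-0.693, 0.357, 0.626], [0.29, 0.933, -0.212], [-0.661, 0.035, -0.75]] tilt 41.4 side 0.9 closing vs hinge 1.0
```

View pics/w2.png

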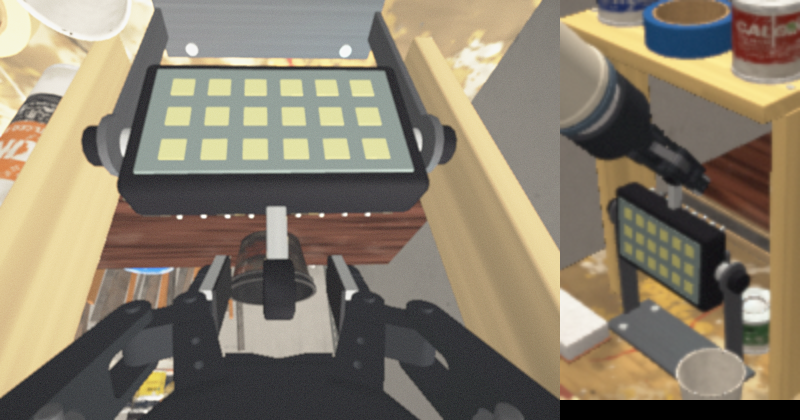

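The disc sits centred between the pads at (279,288) and square to them. I'll close, and compute the arc.

```bash
python3 -m handwheel '[0,0,0,0,20,0,0,0,0,5,0,0,0,0,5,0,0,0,0,5]' 30; python3 st.py
python3 - <<'E'
from h import *
o,p,R=T();g=p-.0187*R[:,2];pv=np.array([.5385,-.1996,.15]);ax=np.array([.927,-.375,0])
v=g-pv;L0=-np.degrees(np.arctan2(v@ax,v[2]));print("pinch",g,"r",np.linalg.norm(v),"L0",L0)
D=lambda L:.085*(-np.sin(np.radians(L))*ax+np.array([0,0,np.cos(np.radians(L))]))
for L in np.arange(0,50,5).tolist()+[41]:print(L,np.round(R.T@(D(L)-D(L0))/.5,3))
E
```

```text
t: 12.7
ee_pos: [0.5594, -0.2068, 0.2195]
tcp_rot: [0.351, 0.176, 0.918, -0.048]
contact_force: [0.6, 4.7, 3.1]
width: 0.014
gripper_force: 31.4
q [-0.462 -0.559  1.955  0.105  1.028 -1.674] p [ 0.5594 -0.2068  0.2195]
[[-0.691, 0.358, 0.627], [0.29, 0.933, -0.213], [-0.662, 0.035, -0.749]] tilt 41.5 side 0.8 closing vs hinge 1.0
pinch [ 0.54769729 -0.20281509  0.23351413] r 0.08408053639366324 L0 -6.646459467216799
0 [ 0.014  0.    -0.014]
5 [ 0.026  0.001 -0.023]
10 [ 0.038  0.001 -0.031]
15 [ 0.051  0.001 -0.039]
20 [ 0.064  0.001 -0.045]
25 [ 0.078  0.001 -0.049]
30 [ 0.093  0.001 -0.053]
35 [ 0.107  0.001 -0.055]
40 [ 0.122  0.001 -0.056]
45 [ 0.137  0.001 -0.056]
41 [ 0.125  0.001 -0.056]
```

```bash
python3 -m handwheel '[0.014,0,-0.014,0,5,0.026,0.001,-0.023,0,5,0.038,0.001,-0.031,0,5,0.051,0.001,-0.039,0,5,0.064,0.001,-0.045,0,5,0.078,0.001,-0.049,0,5,0.093,0.001,-0.053,0,5,0.107,0.001,-0.055,0,5,0.116,0.001,-0.056,0,5,0.125,0.001,-0.056,0,5,0.125,0.001,-0.056,0,5]'
cat > lean.py <<'E'
from h import *
o,p,R=T();g=p-.0187*R[:,2];pv=np.array([.5385,-.1996,.15]);ax=np.array([.927,-.375,0])
v=g-pv;print("pinch",np.round(g,4),"r",np.linalg.norm(v),"L",-np.degrees(np.arctan2(v@ax,v[2])),"y off",v@[.375,.927,0])
print("F ax,z",o["contact_force"]@ax,o["contact_force"][2])
E
python3 lean.py; python3 st.py
```

```text
t: 14.08
ee_pos: [0.4996, -0.1821, 0.2002]
tcp_rot: [0.353, 0.176, 0.918, -0.048]
contact_force: [7.7, 3.5, 2.4]
width: 0.0138
gripper_force: 29.4
pinch [ 0.4878 -0.1781  0.2142] r 0.08455140837151882 L 40.59236425325355 y off 0.0009044539417605244
F ax,z 5.857148508144615 2.443208729334623
q [-0.479 -0.782  2.123  0.115  1.081 -1.686] p [ 0.4996 -0.1821  0.2002]
[[-0.689, 0.357, 0.63], [0.289, 0.933, -0.213], [-0.664, 0.036, -0.746]] tilt 41.7 side 0.9 closing vs hinge 1.0
```

```bash
python3 -m handwheel '[0,0,0,0,50,0,0,0,0,50,0,0,0,0,50,0,0,-0.06,0,50,0,0,-0.12,0,50,0,0,-0.16,0,50,0,0,-0.16,0,50]'
python3 - <<'E'
from h import *
import cv2
o,p,R=T();w=eyes.get_image("wrist");s=eyes.get_image("scene");d=eyes.get_image("side")
np.savez("w3.npz",p=p,R=R,**w);np.savez("s3.npz",**s);np.savez("d3.npz",**d)
c=np.zeros((600,800,3),np.uint8);c[:420,:560]=w["img"][:,:,::-1];c[:480,560:]=cv2.resize(s["img"][160:280,220:280,::-1],None,fx=4,fy=4,interpolation=cv2.INTER_CUBIC)
c[420:600,:560]=cv2.resize(d["img"][185:245,210:390,::-1],(540,180))[:, :540] if 0 else np.pad(cv2.resize(d["img"][185:245,210:390,::-1],(540,180)),((0,0),(0,20),(0,0)))
cv2.imwrite("pics/w3.png",np.clip(c*1.3,0,255).astype(np.uint8))
pv=np.array([.5385,-.1996,.15]);ax=np.array([.927,-.375,0]);C=np.linalg.inv(w["mount"])
for L in(30,35,40):
    l=np.radians(L);X=pv+.085*(-np.sin(l)*ax+[0,0,np.cos(l)])
    x=C@np.r_[R.T@(X-p),1];print(L,"wrist",w["fx"]*x[0]/x[2]+w["cx"],w["fy"]*x[1]/x[2]+w["cy"],"scene",proj(s,X),"side",proj(d,X))
E
```

```text
t: 14.95
ee_pos: [0.4657, -0.1724, 0.2639]
tcp_rot: [0.345, 0.177, 0.921, -0.048]
contact_force: [0.3, 0.2, 0.4]
width: 0.0499
gripper_force: 0.0
30 wrist 278.6171752004597 233.87034625265758 scene [np.float64(238.85505172799347), np.float64(199.21449668436844)] side [np.float64(295.3413938017681), np.float64(200.9577989553037)]
35 wrist 278.5919266126896 224.50446810837775 scene [np.float64(236.6031389973246), np.float64(202.08291559617763)] side [np.float64(295.08512850009356), np.float64(201.30676801974997)]
40 wrist 278.5308303349489 214.49748291936007 scene [np.float64(234.50841572822816), np.float64(205.11139225755323)] side [np.float64(294.85110412613943), np.float64(201.9395530997473)]
```

View pics/w3.png

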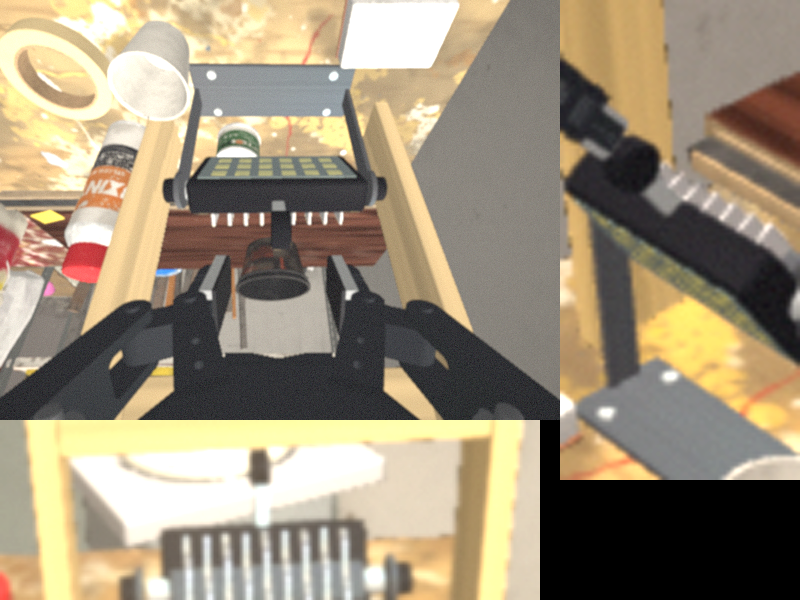

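The wrist view shows the disc at about (280,230), and the scene shows it at about (238,200.8): lean about 32 degrees. I'll refine this.

```bash
cat > meas.py <<'E'
from h import *
import cv2,sys
from scipy.optimize import brentq
n=sys.argv[1]
w=np.load(f"w{n}.npz");s=np.load(f"s{n}.npz");p,R=w["p"],w["R"]
pv=np.array([.5385,-.1996,.15]);ax=np.array([.927,-.375,0]);b=np.array([.375,.927,0]);C=np.linalg.inv(w["mount"])
def pw(X):
    x=C@np.r_[R.T@(X-p),1];return np.array([w["fx"]*x[0]/x[2]+w["cx"],w["fy"]*x[1]/x[2]+w["cy"]])
D=lambda L,r=.085:pv+r*(-np.sin(np.radians(L))*ax+np.array([0,0,np.cos(np.radians(L))]))
print("knob pred wrist",pw(pv+b*.0985),pw(pv-b*.0985),"scene",proj(s,pv+b*.0985),proj(s,pv-b*.0985))
g=w["img"].astype(float).mean(2)
c0=int(round(pw(D(33))[0]));print("col",c0,"profile",[(r,int(g[r,c0-4:c0+5].mean())) for r in range(185,275,2)])
m=(s["img"].max(2)<38).astype(np.uint8)
u,v=np.round(proj(s,D(33))).astype(int)
for y in range(v-9,v+10):print(y,"".join("#" if k<30 else "+" if k<60 else "." for k in s["img"][y,u-14:u+15].max(1)))
print("u0",u-14)
def silh(L):
    X=[D(L)+.014*(np.cos(t)*ax+np.sin(t)*np.array([0,0,1])) +k*b*.007 for t in np.linspace(0,6.28,40) for k in(-1,1)]
    return np.array([pw(x) for x in X])[:,1],np.array([proj(s,x) for x in X])
for L in(28,30,32,34,35,36,38):
    a,c=silh(L);print(L,"wrist rows",a.min().round(1),a.max().round(1),"scene bbox",c.min(0).round(1),c.max(0).round(1))
E
python3 meas.py 3
```

```text
knob pred wrist [375.93350967 187.26419606] [172.38305634 190.31634411] scene [np.float64(228.0225510102671), np.float64(203.83972925682733)] [np.float64(288.827329560688), np.float64(239.92235643291957)]
col 279 profile [(185, 43), (187, 46), (189, 47), (191, 48), (193, 45), (195, 47), (197, 44), (199, 52), (201, 100), (203, 117), (205, 118), (207, 120), (209, 114), (211, 56), (213, 32), (215, 29), (217, 35), (219, 35), (221, 37), (223, 35), (225, 39), (227, 39), (229, 40), (231, 42), (233, 42), (235, 43), (237, 44), (239, 43), (241, 46), (243, 46), (245, 47), (247, 46), (249, 71), (251, 69), (253, 63), (255, 61), (257, 55), (259, 54), (261, 51), (263, 52), (265, 56), (267, 53), (269, 58), (271, 53), (273, 45)]
192 #++++++++#+++................
193 ++++++++++++.................
194 ++++++++++++++++.............
195 ......++++++++++++...........
196 .......+++++++++++++.........
197 .........++++++#####+........
198 ....+.....++++#######........
199 ...+++...++++########+.......
200 ..+++++++############+.......
201 .+++++++#############+.......
202 .+++++++#############+.......
203 ++++++++#############........
204 ++++++++############+........
205 +++++++++##########+.........
206 ++++++++++########+..........
207 #+++++++++++#####+...........
208 +##++++++++++++++............
209 .++#++++++++++++++...........
210 ..++##+++++++++++++..........
u0 223
28 wrist rows 217.6 257.4 scene bbox [232.2 190.4] [247.3 205.8]
30 wrist rows 214.0 254.0 scene bbox [231.2 191.5] [246.4 207. ]
32 wrist rows 210.2 250.4 scene bbox [230.3 192.6] [245.5 208.1]
34 wrist rows 206.3 246.7 scene bbox [229.4 193.7] [244.6 209.2]
35 wrist rows 204.3 244.9 scene bbox [228.9 194.3] [244.2 209.8]
36 wrist rows 202.3 242.9 scene bbox [228.5 194.9] [243.8 210.4]
38 wrist rows 198.2 239.0 scene bbox [227.6 196.1] [242.9 211.6]
```

```bash
cat > go.py <<'E'
from h import *
import sys
o,p,R=T();g=p-.0187*R[:,2];pv=np.array([.5385,-.1996,.15]);ax=np.array([.927,-.375,0])
for L in map(float,sys.argv[1:]):
    l=np.radians(L);print(L,np.round(R.T@(pv+.085*(-np.sin(l)*ax+np.array([0,0,np.cos(l)]))-g)/.5,4))
E
python3 go.py 33 36 39 41 43
```

```text
33.0 [ 2.300e-03 -1.000e-04  1.383e-01]
36.0 [ 1.120e-02 -1.000e-04  1.374e-01]
39.0 [ 0.0201 -0.0002  0.1369]
41.0 [ 0.026  -0.0002  0.1369]
43.0 [ 0.0319 -0.0003  0.1371]
```

```bash
python3 -m handwheel '[0.002,0,0.06,0,50,0.002,0,0.12,0,50,0.002,0,0.138,0,50,0.002,0,0.138,0,20,0.002,0,0.138,0,5,0.002,0,0.138,0,5,0.002,0,0.138,0,5]' 30 | tail -3; python3 lean.py
python3 -m handwheel '[0.005,0,0,0,5,0.01,0,-0.001,0,5,0.015,0,-0.001,0,5,0.02,0,-0.001,0,5,0.025,0,-0.001,0,5,0.0295,0,-0.001,0,5,0.0295,0,-0.001,0,5]' | tail -3; python3 lean.py
python3 - <<'E'
from h import *
o,p,R=T();w=eyes.get_image("wrist");s=eyes.get_image("scene")
np.savez("w4.npz",p=p,R=R,**w);np.savez("s4.npz",**s)
E
python3 -m handwheel '[0,0,0,0,30,0,0,0,0,50,0,0,0,0,50,0,0,0,0,50]'|tail -3; python3 lean.py;python3 - <<'E'
from h import *
import cv2
o,p,R=T();w=eyes.get_image("wrist");s=eyes.get_image("scene")
np.savez("w5.npz",p=p,R=R,**w);np.savez("s5.npz",**s)
a=np.load("w4.npz")["img"]
f=lambda i:cv2.resize(i[120:320,180:380,::-1],(400,400),interpolation=cv2.INTER_CUBIC)
cv2.imwrite("pics/w5.png",np.hstack([f(a),f(w["img"])]))
E
```

```text
contact_force: [1.5, 5.1, -0.9]
width: 0.014
gripper_force: 33.5
pinch [ 0.496  -0.1817  0.2245] r 0.08764962505598214 L 31.76111789949656 y off 0.0006599540017758819
F ax,z -0.5282322940442545 -0.8555534543599472
contact_force: [9.4, 1.5, 1.4]
width: 0.0142
gripper_force: 32.6
pinch [ 0.4866 -0.1777  0.2177] r 0.08803763090054724 L 39.774567985726264 y off 0.000788704605970676
F ax,z 8.133116475571036 1.4392575629739452
contact_force: [-0.2, -0.4, 0.5]
width: 0.0498
gripper_force: 0.0
pinch [ 0.4851 -0.1779  0.2139] r 0.08610637351426903 L 42.047029409731195 y off 3.867834629708858e-05
F ax,z -0.006378522514652839 0.5155680721542572
```

View pics/w5.png

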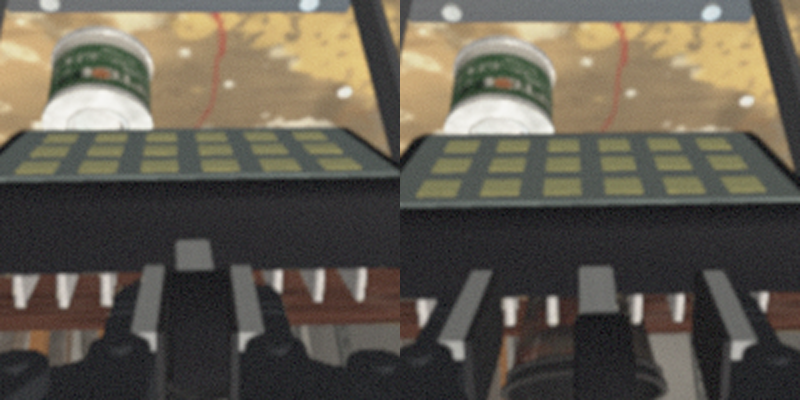

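Right half (released): housing top-front edge at row ≈222, bottom-front edge at ≈186.5, top-back edge at ≈268. I'll compare these with predictions per lean.

```bash
cat > lean2.py <<'E'
from h import *
import sys
pv0=np.array([.5385,-.1996,.15]);ax=np.array([.927,-.375,0]);b=np.array([.375,.927,0])
for n in sys.argv[1:]:
    w=np.load(f"w{n}.npz");p,R=w["p"],w["R"];C=np.linalg.inv(w["mount"])
    def pw(X):
        x=C@np.r_[R.T@(X-p),1];return np.array([w["fx"]*x[0]/x[2]+w["cx"],w["fy"]*x[1]/x[2]+w["cy"]])
    def P(L,x,y,z,pv=pv0):
        c,s=np.cos(np.radians(L)),np.sin(np.radians(L));ex=c*ax+s*np.array([0,0,1]);ez=-s*ax+c*np.array([0,0,1]);return pw(pv+x*ex+y*b+z*ez)
    g=w["img"].astype(float).mean(2)
    prof=g[:,262:271].mean(1);dd=np.diff(np.convolve(prof,[.25,.5,.25],'same'))
    print(n,"strong edges rows",[(r+.5,round(dd[r])) for r in range(130,320) if abs(dd[r])>7 and abs(dd[r])==max(abs(dd[r-2:r+3]))])
    for L in (30,32,34,35,36,38,40):
        print(L,"botfront %.1f topfront %.1f topback %.1f disc %.1f"%tuple(P(L,*q)[1] for q in((-.023,.005,-.045),(-.023,.005,.045),(.007,.005,.045),(0,0,.085))), "corner topfront R/L",P(L,-.023,-.075,.045).round(1),P(L,-.023,.075,.045).round(1))
    print("baseline sens row per 2mm pivot z / x:",P(35,-.023,0,.045,pv0+[0,0,.002])[1]-P(35,-.023,0,.045)[1],P(35,-.023,0,.045,pv0+.002*ax)[1]-P(35,-.023,0,.045)[1])
E
python3 lean2.py 3 4 5; python3 meas.py 5 | grep -A40 knob | sed -n '1p;3,22p'
```

```text
3 strong edges rows [(155.5, -12), (161.5, -8), (164.5, 7), (167.5, -9), (170.5, 8), (178.5, -26), (212.5, 18), (224.5, -13), (271.5, -7), (275.5, 8), (300.5, 27)]
30 botfront 152.9 topfront 183.0 topback 216.5 disc 233.9 corner topfront R/L [181.4 184.5] [370.1 181.8]
32 botfront 154.1 topfront 180.8 topback 215.0 disc 230.2 corner topfront R/L [181.3 182.3] [370.  179.6]
34 botfront 155.4 topfront 178.6 topback 213.4 disc 226.4 corner topfront R/L [181.3 180. ] [369.9 177.4]
35 botfront 156.1 topfront 177.5 topback 212.6 disc 224.5 corner topfront R/L [181.3 178.9] [369.9 176.3]
36 botfront 156.7 topfront 176.4 topback 211.7 disc 222.6 corner topfront R/L [181.4 177.8] [369.8 175.3]
38 botfront 158.1 topfront 174.3 topback 210.1 disc 218.6 corner topfront R/L [181.4 175.6] [369.7 173.1]
40 botfront 159.4 topfront 172.1 topback 208.3 disc 214.5 corner topfront R/L [181.5 173.5] [369.5 171. ]
baseline sens row per 2mm pivot z / x: 1.9464026337257678 1.623108914511647
4 strong edges rows [(183.5, -12), (190.5, -8), (197.5, -8), (209.5, -26), (255.5, -9)]
30 botfront 174.9 topfront 227
[... 1903 characters left out ...]
.827329560688), np.float64(239.92235643291957)]
192 +++++++......................
193 ++++.++++....................
194 ++++..++++...................
195 ..++..++++++.................
196 ......+++++++++++............
197 .....+++++++++++++...........
198 .......++++++++####+.........
199 .........++++++#####.........
200 ...........++++#####+........
201 +..........+++++++##+........
202 #+..........++++++##+........
203 ++++........+++++#+#+........
204 +++++......+++++##++++.......
205 +++++++....+++++++++#++......
206 +++++++++++++++++#++++#+.....
207 ++++++++++++++++++++++++.....
208 +++++++++#+++++++++++++......
209 +++++++++++++++++++++++......
210 .++++++#++++++++++++++#+.....
u0 223
```

```bash
python3 -m handwheel '[0,0,-0.06,0,50,0,0,-0.12,0,50,0,0,-0.18,0,50,0,0,-0.22,0,50,0,0,-0.22,0,50]' | tail -3
python3 - <<'E'
from h import *
import cv2
o,p,R=T();w=eyes.get_image("wrist");s=eyes.get_image("scene");d=eyes.get_image("side")
np.savez("w6.npz",p=p,R=R,**w);np.savez("s6.npz",**s);np.savez("d6.npz",**d)
c=np.zeros((480,800,3),np.uint8)
c[:400,:400]=cv2.resize(w["img"][140:260,220:340,::-1],(400,400),interpolation=cv2.INTER_CUBIC)
c[:480,400:]=cv2.resize(s["img"][185:257,225:285,::-1],(400,480),interpolation=cv2.INTER_CUBIC)
cv2.imwrite("pics/w6.png",np.clip(c*1.5,0,255).astype(np.uint8))
E
python3 lean2.py 6;python3 meas.py 6
```

```text
contact_force: [0.2, -0.3, -1.6]
width: 0.05
gripper_force: 0.0
6 strong edges rows [(150.5, -9), (164.5, -27), (196.5, 34), (201.5, 13), (205.5, -13), (209.5, -14), (219.5, -9), (269.5, 8), (295.5, 30)]
30 botfront 147.5 topfront 170.6 topback 201.5 disc 213.3 corner topfront R/L [192.1 171.7] [360.2 169.7]
32 botfront 148.7 topfront 168.6 topback 200.1 disc 209.9 corner topfront R/L [192.1 169.7] [360.2 167.7]
34 botfront 149.9 topfront 166.7 topback 198.6 disc 206.5 corner topfront R/L [192.1 167.8] [360.1 165.8]
35 botfront 150.5 topfront 165.7 topback 197.8 disc 204.7 corner topfront R/L [192.1 166.8] [360.1 164.8]
36 botfront 151.2 topfront 164.8 topback 197.0 disc 202.9 corner topfront R/L [192.1 165.8] [360.  163.9]
38 botfront 152.4 topfront 162.9 topback 195.5 disc 199.3 corner topfront R/L [192.2 163.9] [359.9 162. ]
40 botfront 153.7 topfront 161.0 topback 193.9 disc 195.6 corner topfront R/L [192.2 162. ] [359.7 160.1]
baseline sens row per 2mm pivot z / x: 1.6508489092994978 1.5578920147452209
knob pred wrist [367.17879056 177.62939795] [182.20499183 180.05594402] scene
[... 1048 characters left out ...]

204 ++++++++############.........
205 ++++++++###########+.........
206 ++++++++##########+..........
207 ++++++++++#######+...........
208 #++++++++++#####+............
209 +##+++++++++++#++............
210 .++#++++++++++++++...........
u0 223
28 wrist rows 199.1 234.1 scene bbox [232.2 190.4] [247.3 205.8]
30 wrist rows 195.7 230.9 scene bbox [231.2 191.5] [246.4 207. ]
32 wrist rows 192.2 227.6 scene bbox [230.3 192.6] [245.5 208.1]
34 wrist rows 188.6 224.2 scene bbox [229.4 193.7] [244.6 209.2]
35 wrist rows 186.8 222.5 scene bbox [228.9 194.3] [244.2 209.8]
36 wrist rows 185.0 220.8 scene bbox [228.5 194.9] [243.8 210.4]
38 wrist rows 181.3 217.2 scene bbox [227.6 196.1] [242.9 211.6]
```

View pics/w6.png

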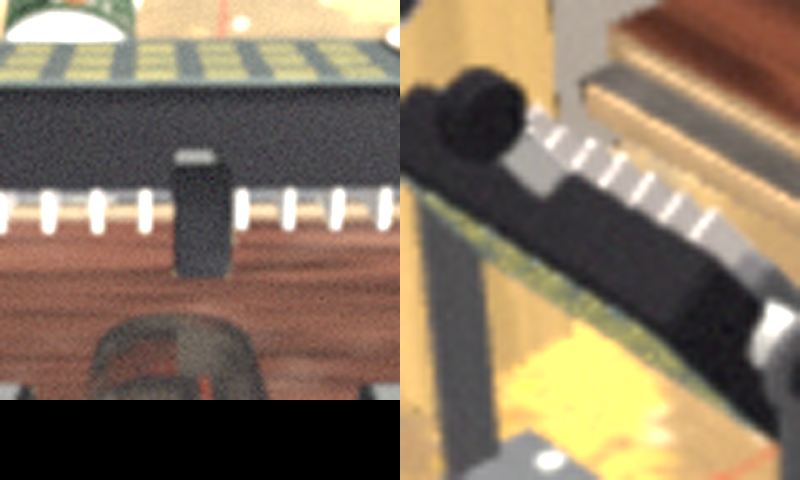

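The right crop has the disc's near face centred at scene (237.3,202.4), and the wrist crop has the disc at rows 189.5–223. With the housing edges this gives a lean of 35 ± 0.8 degrees. Next is the press, beside the stalk.

```bash
cat > press.py <<'E'
from h import *
o,p,R=T();pv=np.array([.5385,-.1996,.15]);ax=np.array([.927,-.375,0]);b=np.array([.375,.927,0])
c,s=np.cos(np.radians(35)),np.sin(np.radians(35));ex=c*ax+s*np.array([0,0,1]);ez=-s*ax+c*np.array([0,0,1])
v=p-pv;print("t",o["t"],"TCP in lamp mm",np.round([v@ex*1e3,v@b*1e3,v@ez*1e3],1),"F",o["contact_force"].round(2))
for q in((-.003,.045,.07),(-.003,.045,.05)):
    X=pv+q[0]*ex+q[1]*b+q[2]*ez;print(q,np.round(R.T@(X-p)/.5,4))
print("down 1mm",R.T@[0,0,-.002])
E
python3 press.py; python3 st.py
```

```text
t 18.325 TCP in lamp mm [  4.4  -3.2 166.1] F [-0.03 -0.18 -1.  ]
(-0.003, 0.045, 0.07) [0.0294 0.0888 0.1942]
(-0.003, 0.045, 0.05) [0.0323 0.0873 0.234 ]
down 1mm [ 1.26238593e-03 -6.98014396e-05  1.54968046e-03]
q [-0.509 -0.855  1.985  0.12   1.338 -1.688] p [ 0.4523 -0.1682  0.2886]
[[-0.716, 0.358, 0.599], [0.299, 0.933, -0.201], [-0.631, 0.035, -0.775]] tilt 39.2 side 0.9 closing vs hinge 1.0
```

```bash
python3 -m handwheel '[0.01,0.045,0.01,0,20,0.02,0.089,0.02,0,0,0.029,0.089,0.08,0,0,0.029,0.089,0.14,0,0,0.029,0.089,0.19,0,0,0.029,0.089,0.194,0,0,0.029,0.089,0.194,0,0,0.029,0.089,0.194,0,0]' | tail -4; python3 press.py
python3 - <<'E'
from h import *
import cv2
o,p,R=T();w=eyes.get_image("wrist");s=eyes.get_image("scene")
np.savez("w7.npz",p=p,R=R,**w);np.savez("s7.npz",**s)
c=np.zeros((420,800,3),np.uint8);c[:,:560]=w["img"][:,:,::-1];c[:360,560:]=cv2.resize(s["img"][165:255,225:285,::-1],(240,360),interpolation=cv2.INTER_CUBIC)
cv2.imwrite("pics/w7.png",np.clip(c*1.3,0,255).astype(np.uint8))
E
```

```text
tcp_rot: [0.334, 0.177, 0.925, -0.045]
contact_force: [0.5, -0.2, -0.4]
width: -0.0002
gripper_force: 0.0
t 19.325 TCP in lamp mm [-0.8 45.1 72.5] F [ 0.46 -0.21 -0.44]
(-0.003, 0.045, 0.07) [ 0.0047 -0.0003  0.0047]
(-0.003, 0.045, 0.05) [ 0.0077 -0.0019  0.0446]
down 1mm [ 1.26836792e-03 -6.93987441e-05  1.54480634e-03]
```

View pics/w7.png

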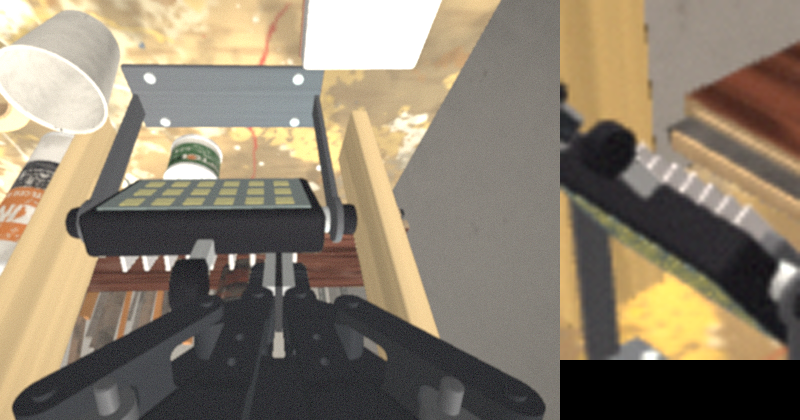

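The disc is at (188,285), clear of the closed fingers, which sit over the top face at about (285,265). I'll shift slightly outward and go down to hover.

```bash
python3 -m handwheel '[0,0.012,0.012,0,0,-0.002,0.012,0.024,0,0,-0.002,0.012,0.034,0,0,-0.002,0.012,0.042,0,0,-0.002,0.012,0.042,0,0,-0.002,0.012,0.042,0,0]' | tail -3; python3 press.py
```

```text
contact_force: [0.5, -0.0, 0.1]
width: 0.0003
gripper_force: 0.0
t 20.175 TCP in lamp mm [ 1.  51.8 50.8] F [ 0.46 -0.02  0.1 ]
(-0.003, 0.045, 0.07) [ 0.005  -0.0121 -0.0394]
(-0.003, 0.045, 0.05) [ 0.0079 -0.0136  0.0005]
down 1mm [ 1.26539690e-03 -6.92687725e-05  1.54724676e-03]
```

```bash
python3 -m handwheel '[0.0013,0,0.0016,0,0,0.0026,0,0.0032,0,0]' | tail -3; python3 press.py|head -1;python3 -m handwheel '[0.0013,0,0.0016,0,0]' | tail -3; python3 press.py|head -1
```

```text
contact_force: [0.6, -0.3, -0.5]
width: 0.0002
gripper_force: 0.0
t 20.425 TCP in lamp mm [-0.3 51.9 49.1] F [ 0.56 -0.28 -0.53]
contact_force: [0.1, 0.1, 0.9]
width: -0.0
gripper_force: 0.0
t 20.55 TCP in lamp mm [-0.9 51.9 48.2] F [0.11 0.12 0.86]
```

```bash
for i in 1; do python3 -m handwheel '[0.0013,0,0.0016,0,0]' >/dev/null; python3 press.py|head -1; python3 -m handwheel '[0.0013,0,0.0016,0,0]' >/dev/null; python3 press.py|head -1; python3 -m handwheel '[0.0006,0,0.0008,0,0]' >/dev/null; python3 press.py|head -1; done
```

```text
t 20.675 TCP in lamp mm [-1.6 52.  47.3] F [-0.01 -0.01  0.35]
t 20.8 TCP in lamp mm [-2.1 52.  46.5] F [-0.   -0.43 -0.03]
t 20.925 TCP in lamp mm [-2.5 52.1 46. ] F [0.41 0.17 0.02]
```

```bash
python3 -m handwheel '[0.0006,0,0.0008,0,0]' >/dev/null; python3 press.py|head -1; python3 -m handwheel '[0.0006,0,0.0008,0,0]' >/dev/null; python3 press.py|head -1; python3 -m handwheel '[0.0006,0,0.0008,0,0]' >/dev/null; python3 press.py|head -1
```

```text
t 21.05 TCP in lamp mm [-2.5 52.  45.7] F [-1.19  0.03  1.57]
t 21.175 TCP in lamp mm [-2.5 52.1 45.6] F [-2.11  0.95  2.98]
t 21.3 TCP in lamp mm [-2.5 52.1 45.5] F [-4.2   1.25  5.31]
```

```bash
python3 -m handwheel '[-0.0007,0,-0.0009,0,0,-0.0007,0,-0.0009,0,0]' >/dev/null; python3 press.py|head -1; python3 -m handwheel '[0,0,0,0,0,0,0,0,0,0]' >/dev/null; python3 press.py|head -1;python3 -m handwheel '[0,0,0,0,0]' >/dev/null; python3 press.py|head -1
```

```text
t 21.55 TCP in lamp mm [-2.6 52.1 45.5] F [-3.15  1.38  3.23]
t 21.8 TCP in lamp mm [-2.7 52.1 45.5] F [-3.53  2.28  3.83]
t 21.925 TCP in lamp mm [-2.7 52.1 45.5] F [-3.41  1.    3.88]
```

```bash
python3 -m handwheel '[-0.0004,0,-0.0007,0,0,-0.0004,0,-0.0007,0,0]' >/dev/null; python3 press.py|head -1; python3 -m handwheel '[0,0,0,0,0]' >/dev/null; python3 press.py|head -1;python3 -m handwheel '[0,0,0,0,0,0,0,0,0,0]' >/dev/null; python3 press.py|head -1
```

```text
t 22.175 TCP in lamp mm [-2.7 52.1 45.5] F [-2.83 -0.22  3.2 ]
t 22.3 TCP in lamp mm [-2.8 52.1 45.5] F [-2.09 -0.18  3.63]
t 22.55 TCP in lamp mm [-2.8 52.1 45.6] F [-1.84  0.74  4.08]
```

```bash
python3 -m handwheel '[0,0,-0.0005,0,0,0,0,-0.0005,0,0]' >/dev/null; python3 press.py|head -1; python3 -m handwheel '[0,0,0,0,0,0,0,0,0,0]' >/dev/null; python3 press.py|head -1;python3 -m handwheel '[0,0,0,0,0]' >/dev/null; python3 press.py|head -1
python3 -m handwheel '[0,0,-0.02,0,0,0,0,-0.06,0,0,0,0,-0.14,0,0,0,0,-0.22,0,0,0,0,-0.3,0,0,0,0,-0.3,0,0]' | tail -3
python3 - <<'E'
from h import *
import cv2
o,p,R=T();w=eyes.get_image("wrist");s=eyes.get_image("scene");d=eyes.get_image("side")
np.savez("w8.npz",p=p,R=R,**w);np.savez("s8.npz",**s);np.savez("d8.npz",**d)
c=np.zeros((600,800,3),np.uint8);c[:420,:560]=s["img"][:,:,::-1]
c[:320,560:]=cv2.resize(w["img"][140:260,200:290,::-1],(240,320));c[320:600,560:]=cv2.resize(s["img"][185:255,225:285,::-1],(240,280),interpolation=cv2.INTER_CUBIC)
cv2.imwrite("pics/w8.png",c)
E
python3 lean2.py 8|head -9;python3 meas.py 8|grep -v -e knob
```

```text
t 22.8 TCP in lamp mm [-2.9 52.  45.7] F [-0.96  0.47  2.94]
t 23.05 TCP in lamp mm [-2.8 52.  45.7] F [0.08 0.6  1.1 ]
t 23.175 TCP in lamp mm [-2.8 52.1 45.7] F [ 0.04 -0.34  1.6 ]
contact_force: [0.2, 0.8, -0.1]
width: -0.0001
gripper_force: 0.0
8 strong edges rows [(152.5, -13), (164.5, -29), (193.5, 34), (201.5, 12), (205.5, -33), (252.5, 14), (288.5, -23)]
30 botfront 149.1 topfront 169.6 topback 198.3 disc 208.0 corner topfront R/L [143.3 170.6] [298.7 168.8]
32 botfront 150.2 topfront 167.8 topback 197.0 disc 204.9 corner topfront R/L [143.3 168.8] [298.6 167. ]
34 botfront 151.4 topfront 166.1 topback 195.6 disc 201.7 corner topfront R/L [143.3 167. ] [298.6 165.3]
35 botfront 152.0 topfront 165.2 topback 194.9 disc 200.1 corner topfront R/L [143.4 166.1] [298.5 164.4]
36 botfront 152.5 topfront 164.3 topback 194.1 disc 198.5 corner topfront R/L [143.4 165.2] [298.5 163.5]
38 botfront 153.7 topfront 162.6 topback 192.7 disc 195.1 corner topfront R/L [143.5 163.4] [298.5 161.8]
40 botfront 154.9 topfront 160.8 topback 191.2 disc 191.8 corner topfront R/L [143.6 161.7] [298.4 
[... 1008 characters left out ...]

204 +++++++#############.........
205 +++++++############+.........
206 ++++++++##########+..........
207 +++++++++########+...........
208 #++++++++++#####+............
209 +##++++++++++++#+............
210 .++#+#++++++++++++...........
u0 223
28 wrist rows 195.1 227.0 scene bbox [232.2 190.4] [247.3 205.8]
30 wrist rows 192.0 224.1 scene bbox [231.2 191.5] [246.4 207. ]
32 wrist rows 188.8 221.0 scene bbox [230.3 192.6] [245.5 208.1]
34 wrist rows 185.5 217.9 scene bbox [229.4 193.7] [244.6 209.2]
35 wrist rows 183.8 216.3 scene bbox [228.9 194.3] [244.2 209.8]
36 wrist rows 182.2 214.7 scene bbox [228.5 194.9] [243.8 210.4]
38 wrist rows 178.8 211.4 scene bbox [227.6 196.1] [242.9 211.6]
```

View pics/w8.png

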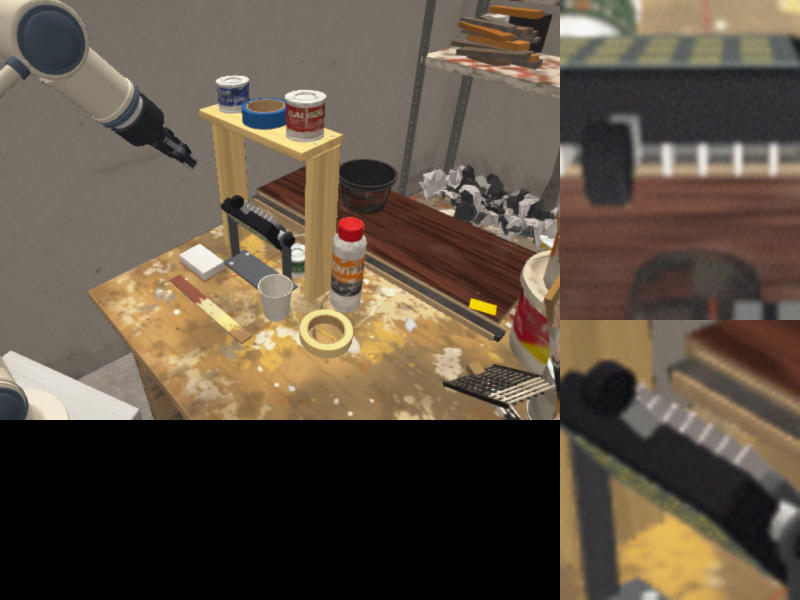

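The arm is clear, nothing else has moved, and the lamp reads about 35 degrees after the press.

```bash
python3 -c "
from station import env
print(env.job_done())"
```

```text
the job is handed in; nothing more can be done
None
```

The lamp stands by itself at about 35° (within about 1° by the cameras), the hinge held a downward press of about 3–4 N that briefly reached 5 N and lasted about 2 s rather than half a second, nothing around it moved, and the job is handed in.

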